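# Fetch the culture dish from between the bottles in the bench cooler

## Task

The covered culture dish in the bench cooler has to go onto the warmer, but the three reagent bottles stand too close round it. Set all three bottles aside in the steel tray first, then move the dish into the round recess of the warmer, and only then put each bottle back down fully into the one cooler block whose well fits it. Keep the dish and the bottles upright throughout.

Things in the scene. Friction and masses are not known exactly. Their poses are not given: they have to be found in the camera images.
- dish: covered round culture dish, clear with a thin blue ring, 60 mm across, 16 mm tall (its lid overhangs: 60 mm across from 5 to 16 mm height, 54 mm below). Origin: centre of its underside; z up. It starts in a 4 mm deep recess in the middle of the cooler's rear row, between the medium and small bottles and behind the large one, its underside 51 mm above the table, its top 12 mm above the blocks.
- large_bottle: largest of three clear reagent bottles with screw caps, 59 mm across, 108 mm tall over its blue cap (cap 37 mm across, from 90 mm up). Origin: centre of its underside; z up.
- medium_bottle: middle reagent bottle, 47 mm across, 88 mm tall over its blue cap (cap 29 mm across, from 73 mm up). Origin: centre of its underside; z up.
- small_bottle: smallest reagent bottle, 36 mm across, 64 mm tall over its red cap (cap 22 mm across, from 53 mm up). Origin: centre of its underside; z up.
- cooler: bench cooler, fixed: white case 207 mm deep (x), 214 mm wide (y), origin at its centre on the table, -x its front. Aluminium blocks fill it, tops 55 mm above the table. Dish recess at (26, 0) mm in this frame; a housing 84 mm tall begins 42 mm behind the dish's centre; medium and small blocks are 70 mm left and right of it (either way round), the large block 72 mm in front of it.
- block_large: aluminium cooler block with the widest well, for the large bottle, fixed in the cooler: 73 x 75 mm, 43 mm tall, origin at the centre of its underside, 12 mm above the table. Well at its centre, 68 mm across, 16 mm deep, straight-sided: a seated bottle's underside is 27 mm above this origin.
- block_medium: aluminium cooler block with the middle well, for the medium bottle, fixed in the cooler: 69 x 63 mm, 43 mm tall, origin at the centre of its underside, 12 mm above the table. Well at its centre, 56 mm across, 16 mm deep, straight-sided: a seated bottle's underside is 27 mm above this origin.
- block_small: aluminium cooler block with the narrowest well, for the small bottle, fixed in the cooler: 69 x 63 mm, 43 mm tall, origin at the centre of its underside, 12 mm above the table. Well at its centre, 45 mm across, 16 mm deep, straight-sided: a seated bottle's underside is 27 mm above this origin.
- tray: empty shallow steel tray, fixed: 116 mm (x) by 156 mm (y), on short feet; its floor is 13 mm above the table, its rim 29 mm, walls 2 mm thick; origin at its centre on the table. There is room for the large bottle in one half (along y) and for the medium and the small one, one beside the other along x, in the other half.
- warmer: round dish warmer, fixed: grey foot with a flat aluminium disc 104 mm across on it, disc top 34 mm above the table, with a round recess 70 mm across and 5 mm deep at its centre (recess floor 29 mm above the table). Origin at its centre on the table. (Beware: a fixed glass flask, 200 mm wide and 320 mm tall, stands right of the work at x 0.565, y -0.035.)
Things that resemble listed ones, but are neither listed nor needed, are in the scene too. What is shaped like the medium_bottle but orange is not meant.

How it is judged:
On the way, in this order (a step that is already met when the one before it is completed fails the run):
1. all three bottles stand upright in the steel tray while the dish is still in its place in the cooler (x of large_bottle in the frame of tray between -0.045 and 0.045 m and y of large_bottle in the frame of tray between -0.066 and 0.066 m and z of each of large_bottle, medium_bottle, small_bottle in the frame of tray below 0.018 m and angle between each of large_bottle, medium_bottle, small_bottle's own z axis and vertical below 0.1 rad and x of medium_bottle in the frame of tray between -0.045 and 0.045 m and y of medium_bottle in the frame of tray between -0.066 and 0.066 m and x of small_bottle in the frame of tray between -0.045 and 0.045 m and y of small_bottle in the frame of tray between -0.066 and 0.066 m and distance of dish from where it was at the start of the episode below 0.012 m), for 0.2 s.
2. the dish lies flat in the warmer's recess, let go, with all three bottles still standing in the tray (x of large_bottle in the frame of tray between -0.045 and 0.045 m and y of large_bottle in the frame of tray between -0.066 and 0.066 m and z of each of large_bottle, medium_bottle, small_bottle in the frame of tray below 0.018 m and angle between each of large_bottle, medium_bottle, small_bottle's own z axis and vertical below 0.1 rad and x of medium_bottle in the frame of tray between -0.045 and 0.045 m and y of medium_bottle in the frame of tray between -0.066 and 0.066 m and x of small_bottle in the frame of tray between -0.045 and 0.045 m and y of small_bottle in the frame of tray between -0.066 and 0.066 m and horizontal distance between dish and warmer below 0.01 m and z of dish in the frame of warmer below 0.0325 m and angle between dish's own z axis and vertical below 0.08 rad and contact force between the fingers and dish below 0.1 N), for 0.2 s.
At the end, for the whole second after the job is handed in: The dish lies flat in the warmer's recess (centre within 10 mm of the warmer's, down on the recess floor to 3.5 mm); each bottle stands upright in the well of its own block (centre within 8 mm of the block's, down on the well floor to 4 mm); all at rest and let go (horizontal distance between dish and warmer below 0.01 m and z of dish in the frame of warmer below 0.0325 m and angle between dish's own z axis and vertical below 0.08 rad and horizontal distance between large_bottle and block_large below 0.008 m and z of large_bottle in the frame of block_large below 0.031 m and angle between each of large_bottle, medium_bottle, small_bottle's own z axis and vertical below 0.1 rad and horizontal distance between medium_bottle and block_medium below 0.008 m and z of medium_bottle in the frame of block_medium below 0.031 m and horizontal distance between small_bottle and block_small below 0.008 m and z of small_bottle in the frame of block_small below 0.031 m and linear speed of each of dish, large_bottle, medium_bottle, small_bottle below 0.02 m/s and angular speed of each of dish, large_bottle, medium_bottle, small_bottle below 0.2 rad/s); the robot touches nothing.
It fails at once if the dish is tipped by more than about 30 degrees (angle between dish's own z axis and vertical above 0.52 rad).
It fails at once if the large bottle is tipped over (more than about 40 degrees) (angle between large_bottle's own z axis and vertical above 0.7 rad).
It fails at once if the medium bottle is tipped over (more than about 40 degrees) (angle between medium_bottle's own z axis and vertical above 0.7 rad).
It fails at once if the small bottle is tipped over (more than about 40 degrees) (angle between small_bottle's own z axis and vertical above 0.7 rad).
It also fails if it takes over 125 s, if anything falls off the work surface, if the arm or the gripper's body presses on something with over 40 N, if the wrist force passes 120 N, or if a joint passes its speed limit or range.

## Robot

A 7-joint arm with a two-finger parallel gripper is mounted at the origin on the work surface; the furniture and walls round the work are solid. World frame = base frame: x ahead of the robot, y to its left, z up, the work surface at z = 0. Lengths are in m, angles in rad, forces in N, time in s.
With the tool pointing down it reaches from about 0.425 to 0.875 m from the base axis. Payload 8.4 kg.
Tool frame: the origin (TCP) lies midway between the tips of the shut fingers; the grasp point (between the pads) lies 19 mm behind it; y points along the fingers, x is the direction in which the jaws open and shut, and the axes are right-handed (so a half turn about y gives the same grasp; the last joint's range is limited). The gripper opens to 85 mm and grips with 20 to 120 N. Pads are 22 mm wide; open, the fingers measure 114 mm over their backs; the gripper's body (76 mm by 85 mm) begins 54 mm behind the grasp point. The pads swing forward as they close: fully open they stand 13 mm farther back than shut.
Start: joints at [-1.443, 0.333, 0.04, 1.465, -0.013, 1.343, -0.059], TCP at [0.146, 0.633, 0.207] pointing down, gripper open.
Joint ranges: [-2.58, 2.58], [-0.38, 2.09], [-1.3, 1.39], [0.25, 2.4], [-1.5, 4.64], [0.08, 2.09], [-2.65, 2.65]. Speed limits (rad/s): [2.22, 2.22, 2.79, 2.79, 3.14, 3.14, 3.14].

## Interface

Orientations are given as a unit quaternion [x, y, z, w].
In Python, from plant import * gives the robot as it stands.
- The arm moves only by the tool apply_moves, never from a script. Its argument "rows" is one flat list of numbers, 5 for each row, row after row: the finger opening in mm, from 0 to 85.4, then the shift along the world's x, y, z in mm, then the turn about the world's z in degrees. In form: [claw, x, y, z, turn, claw, x, y, z, turn, ...]. A call has 1 to 5 rows; each row shifts and turns the commanded pose from where the row before left it; what a row does not reach is not made up. A row lasts 1/10 s, in which the tool goes at most 50 mm and 8.59 degrees, less where a joint would pass 70% of its speed; a pose out of reach is approached as far as the arm can. A call with a gripper value outside its range is refused whole. The fingers move at their own pace and stop on an object; "grip_force" is the grip in N (left out, the last holds). Time passes only in rows, so rows that do not move let the fingers close. It gives the time, the measured TCP pose, the force and the opening at its end, in the units of the state.
- read_state(): the state, without advancing time (a new reading comes with each control period).
- grab_frame(name): name is "scene" or "top" or "wrist"; returns a dict with "img" (480x640x3 uint8, red, green, blue), "depth" (480x640 float32, m along the optical axis (not along the pixel's ray), 0 where there is no reading), "vfov" (degrees; the focal length in pixels is half the picture's height over the tangent of half this angle, whatever the lens; pixels are square), "cx", "cy" (the principal point, pixels), "k1" (the pictures are not rectified: a ray, as slopes to the right and down, at radius r is drawn at 1 + k1 r^2 times it, then the intrinsics apply), "R" (3x3) and "t" (3): a world point X has camera coordinates R X + t. Camera axes: x right, y down, z forward; pixel columns grow to the right and rows downward; lengths in m; the calibration is good to about 2 mm. A picture is of the moment at which its call begins.
- sign_off(): hands the job in, once; it reports no verdict.
The state is a dict: "time": time; "qpos": joint angles; "dq": joint speeds; "effort": joint torques, N m; "tcp_pos": TCP position; "orientation": TCP orientation; "contact_force": force on the tool from outside, world axes, zero at the start; "torque": the same for the moment, N m; "grip_width": finger opening in m.
Only numpy, scipy, OpenCV 4.12 (cv2) and the standard library are available. Lean on these libraries where they do the work, as an engineer would, in place of code of your own. Each camera call takes 0.05 s, during which the arm holds its last target. There are 200 camera calls.

## Working session

There is one attempt and no reset: what is moved stays moved. The work goes in short steps, Python scripts to look and compute and a tool call to move; the robot and the scene stay as the last step left them, time stands still between calls to the robot, and variables do not carry over. Pictures are saved under pics/ and viewed, about 12 in all and at most 16, crops included, and the job is handed in when it is done.

Besides the shell and the picture viewer there is one more tool, called after "Emit:" in YAML: its name, and indented under it one key for each argument. apply_moves: Moves the arm, as the interface text tells. Its arguments: {"type":"object","properties":{"rows":{"type":"array","items":{"type":"number"}},"grip_force":{"type":"number"}},"required":["rows"]}

```bash
ls; mkdir -p pics
cat > h.py <<'E'
from plant import *
import numpy as np, cv2, pickle
def grab(n):
    f=grab_frame(n); pickle.dump(f,open(n+'.pkl','wb')); return f
def load(n): return pickle.load(open(n+'.pkl','rb'))
def ray(f,u,v):
    fl=240/np.tan(np.radians(f['vfov']/2))
    K=np.array([[fl,0,f['cx']],[0,fl,f['cy']],[0,0,1]])
    p=cv2.undistortPoints(np.array([[[u,v]]],float),K,np.array([f['k1'],0,0,0.]))[0,0]
    R=np.array(f['R']);t=np.array(f['t'])
    return -R.T@t, R.T@np.array([p[0],p[1],1])
def onplane(f,u,v,z):
    o,d=ray(f,u,v); return o+d*(z-o[2])/d[2]
def bydepth(f,u,v):
    o,d=ray(f,u,v); return o+d*f['depth'][int(round(v)),int(round(u))]
def proj(f,X):
    fl=240/np.tan(np.radians(f['vfov']/2)); c=np.array(f['R'])@X+np.array(f['t']); s=c[:2]/c[2]
    s=s*(1+f['k1']*(s@s)); return s*fl+[f['cx'],f['cy']]
E
python3 - <<'E'
from h import *
s=read_state(); print(s)
for n in ['top','scene']:
    f=grab(n); cv2.imwrite(f'pics/{n}0.png',f['img'][:,:,::-1]); print(n,f['vfov'],f['k1'],-np.array(f['R']).T@f['t'])
E
```

```text
pics
{'time': 0.0, 'qpos': array([-1.44320822,  0.33392943,  0.03986139,  1.46629061, -0.01339219,
        1.34329503, -0.05855986]), 'dq': array([-3.71963792e-04, -4.51855248e-05,  2.60746533e-03, -8.10516371e-04,
        8.65177447e-04,  3.15330575e-04, -1.48498846e-05]), 'effort': array([ 4.96948701e-05, -6.58569860e+01,  1.36553954e+00, -4.05558085e+01,
        1.68302085e-02,  1.31073155e-02,  2.53650796e-05]), 'tcp_pos': array([0.14606491, 0.63285731, 0.20559969]), 'orientation': array([ 0.55377435,  0.43976391, -0.44062704, -0.55298236]), 'contact_force': array([ 0.54876299, -0.70402121, -0.7409164 ]), 'torque': array([ 0.00086607, -0.00601733, -0.00746253]), 'grip_width': 0.08543375531406458}
top 48.13716211186302 -0.09469401529100188 [0.29120648 0.34154948 1.12031283]
scene 47.01796784135237 0.04241879559544492 [ 1.00439238 -0.31895213  0.4650089 ]
```

View pics/top0.png

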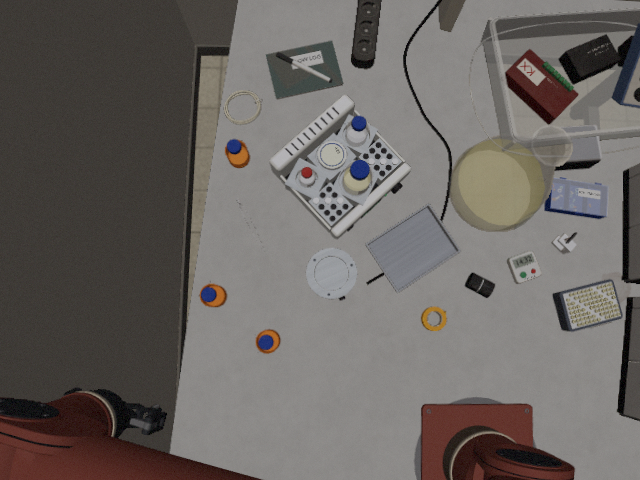

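View pics/scene0.png

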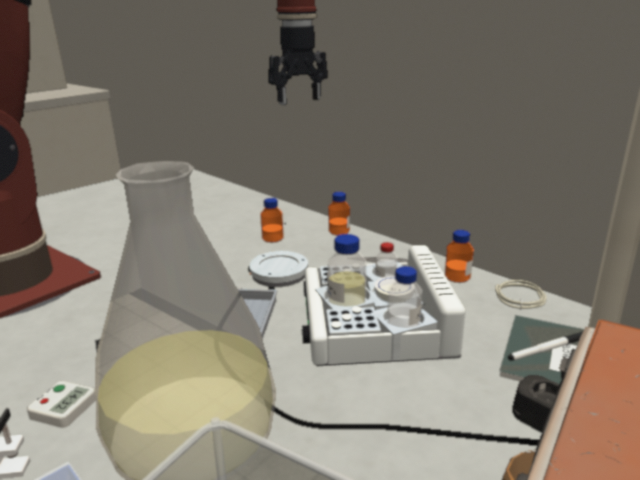

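The top picture shows the cooler around (340,165). The large bottle's blue cap is at (360,170), the medium's at (358,125), the small bottle's red cap at (307,173) and the dish at (332,155). The warmer is at (332,273) and the tray at (412,248). The three orange bottles at (237,152), (213,295) and (268,341) are the decoys. The scene picture agrees: clear bottles are in the cooler and orange ones on the table.

Run:
```python
from h import *
f=load('top'); im=f['img']; hsv=cv2.cvtColor(im,cv2.COLOR_RGB2HSV)
def cap(lo,hi,box,z,name):
    m=cv2.inRange(hsv,lo,hi); k=np.zeros_like(m); x0,y0,x1,y1=box; k[y0:y1,x0:x1]=m[y0:y1,x0:x1]
    n,l,st,c=cv2.connectedComponentsWithStats(k); i=1+np.argmax(st[1:,4])
    cs,_=cv2.findContours((l==i).astype(np.uint8),cv2.RETR_EXTERNAL,cv2.CHAIN_APPROX_NONE)
    (u,v),r=cv2.minEnclosingCircle(cs[0]); 
    print(name,st[i],c[i],(u,v),r,'plane',onplane(f,*c[i],z).round(4),'depth',bydepth(f,*c[i]).round(4))
cap((105,120,50),(130,255,255),(340,150,385,195),.147,'L')
cap((105,120,50),(130,255,255),(345,105,375,140),.127,'M')
cap((0,120,80),(8,255,255),(295,160,320,185),.103,'S')
for n,u,v,z in [('dish',332,155,.067),('warmer',332,273,.034),('tray',412,248,.013)]:
    print(n,onplane(f,u,v,z).round(4),bydepth(f,u,v).round(4))
c=cv2.resize(im[85:305,260:470],None,fx=3.6,fy=2.7,interpolation=cv2.INTER_CUBIC) if 0 else cv2.resize(im[90:300,260:470],(590,590),interpolation=cv2.INTER_CUBIC)
cv2.imwrite('pics/crop1.png',c[:,:,::-1])
```

```text
L [351 160  18  20 277] [359.49819495 169.00722022] (359.5, 169.3947296142578) 9.721774101257324 plane [0.5643 0.2576 0.147 ] depth [0.5648 0.2574 0.1455]
M [352 116  14  15 163] [358.46625767 122.74233129] (358.2760009765625, 122.99600219726562) 7.364620685577393 plane [0.6625 0.2583 0.127 ] depth [0.6622 0.2584 0.1278]
S [302 167  10  11  82] [306.48780488 171.87804878] (306.375, 171.875) 5.138801097869873 plane [0.5686 0.3572 0.103 ] depth [0.5686 0.3572 0.1028]
dish [0.6148 0.3067 0.067 ] [0.6144 0.3068 0.0683]
warmer [0.3777 0.3022 0.034 ] [0.3782 0.302  0.0284]
tray [0.4346 0.1349 0.013 ] [0.4347 0.1348 0.0128]
```

View pics/crop1.png

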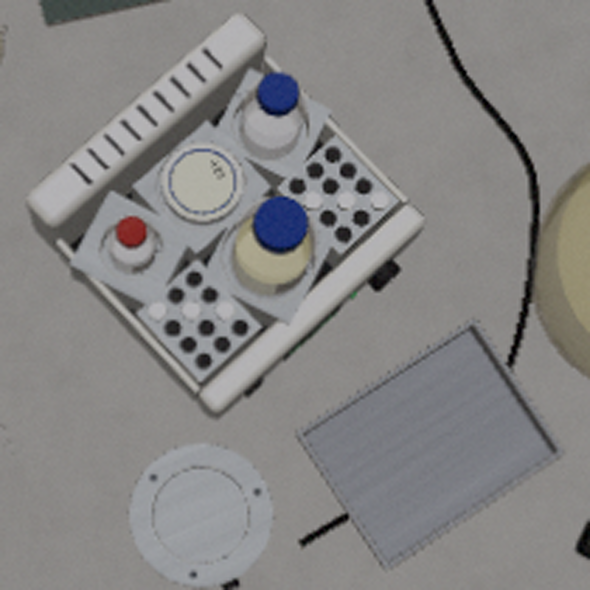

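The crop confirms it: three clear bottles (L (280,225), M (278,95), S (130,232) in the crop) surround the dish at (202,182). The warmer disc is at (201,515). The tray corners are at about (302,435), (475,325), (557,455) and (390,567). Heights and spacings match the given sizes.

Run:
```python
from h import *
f=load('top'); s=590/210
P=np.array([onplane(f,260+u/s,90+v/s,.029)[:2] for u,v in [(302,435),(475,325),(557,455),(390,567)]])
print(P.round(4),'centre',P.mean(0).round(4)); e=[P[(i+1)%4]-P[i] for i in range(4)]
for d in e: print(np.hypot(*d).round(4),np.degrees(np.arctan2(d[1],d[0])).round(1))
# tray floor by depth mask check, warmer disc by depth 
ys,xs=np.mgrid[240:305,295:370]
pts=np.array([bydepth(f,u,v) for u,v in zip(xs.ravel(),ys.ravel())])
k=(pts[:,2]>.026)&(pts[:,2]<.042); k&=np.hypot(pts[:,0]-.378,pts[:,1]-.302)<.062
(c,r)=cv2.minEnclosingCircle(pts[k,:2].astype(np.float32)); print('warmer',c,r,pts[k,:2].mean(0))
# housing line / case front by depth
ys,xs=np.mgrid[90:245,260:420]
pts=np.array([bydepth(f,u,v) for u,v in zip(xs.ravel(),ys.ravel())])
k=(pts[:,2]>.078)&(pts[:,2]<.09); h=pts[k,:2]; r=cv2.minAreaRect(h.astype(np.float32)); print('housing',r)
k=(pts[:,2]>.045)&(pts[:,2]<.064); r=cv2.minAreaRect(pts[k,:2].astype(np.float32)); print('blocks/case',r)
print('front wall z',bydepth(f,260+320/s,90+310/s))
```

```text
[[0.4374 0.2299]
 [0.5222 0.1013]
 [0.4261 0.0413]
 [0.3421 0.1653]] centre [0.432  0.1345]
0.1541 -56.6
0.1133 -148.0
0.1498 124.1
0.1151 34.1
warmer (0.37764692306518555, 0.30417823791503906) 0.052032362669706345 [0.37753439 0.30399955]
housing ((0.6067191958427429, 0.29984036087989807), (0.17662052810192108, 0.21154552698135376), 43.987117767333984)
blocks/case ((0.5939489603042603, 0.28737568855285645), (0.20428548753261566, 0.2200993001461029), 42.681884765625)
front wall z [0.52624151 0.21941304 0.05045183]
```

Emit:
apply_moves:
  rows: [85,45,-20,5,8,85,45,-20,0,8,85,45,-20,0,8,85,40,-30,0,8,85,40,-30,0,8]
  grip_force: 40

```text
time: 0.6
tcp_pos: [0.3626, 0.5119, 0.211]
orientation: [-0.368, -0.604, 0.604, 0.368]
contact_force: [0.8, 0.7, 1.1]
grip_width: 0.0852
```

Emit:
apply_moves:
  rows: [85,35,-45,0,8,85,35,-45,0,8.5,85,35,-45,0,0,85,35,-45,0,0,85,35,-45,0,0]

```text
time: 1.1
tcp_pos: [0.5143, 0.3157, 0.2113]
orientation: [-0.281, -0.649, 0.649, 0.281]
contact_force: [0.2, 0.9, -0.1]
grip_width: 0.085
```

Emit:
apply_moves:
  rows: [85,27,-29,0,0,85,0,0,0,0]

```text
time: 1.3
tcp_pos: [0.5446, 0.2816, 0.2112]
orientation: [-0.285, -0.647, 0.648, 0.283]
contact_force: [0.4, 0.0, -0.0]
grip_width: 0.0851
```

Run:
```python
from h import *
f=grab('wrist'); cv2.imwrite('pics/w1.png',f['img'][:,:,::-1])
s=read_state(); print(s['tcp_pos'],s['qpos'])
```

```text
[0.54240315 0.28507536 0.21112546] [-0.71615173  0.25546075  0.19313443  1.56213666 -0.04862299  1.32941808
  1.80078428]
```

View pics/w1.png

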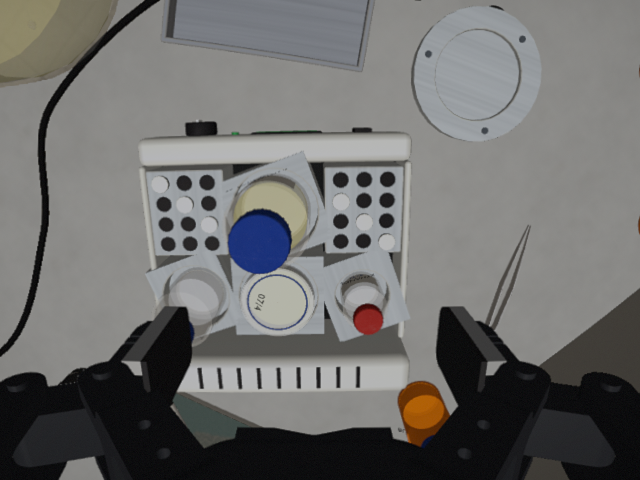

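The wrist view shows the jaws square to the cooler. The large cap is at (260,240), the dish at (278,300), the red cap at (368,319) and the tray's near edge at the top. It agrees with the top view.

Emit:
apply_moves:
  rows: [85,22,-27,0,0,85,0,0,0,0,85,0,0,0,0]

```text
time: 1.65
tcp_pos: [0.5621, 0.2619, 0.2111]
orientation: [-0.281, -0.649, 0.649, 0.281]
contact_force: [0.6, 0.1, -1.0]
grip_width: 0.0851
```

Run:
```python
from h import *
f=load('wrist')
for n,u,v,z in [('L',260,240,.147),('S',368,319,.103),('dish',279,300,.067),('warmer',477.5,74,.034)]: print(n,onplane(f,u,v,z).round(4))
s=read_state(); print(s['tcp_pos'])
```

```text
L [0.5627 0.2567 0.147 ]
S [0.568  0.3566 0.103 ]
dish [0.6142 0.308  0.067 ]
warmer [0.3783 0.3036 0.034 ]
[0.56209892 0.26189047 0.21111761]
```

Emit:
apply_moves:
  rows: [85,1.5,-4.8,-45,0,85,0,0,-45,0,85,0,0,-30,0,85,0,0,-13,0,85,0,0,0,0]

```text
time: 2.15
tcp_pos: [0.5623, 0.2576, 0.0769]
orientation: [-0.28, -0.648, 0.65, 0.281]
contact_force: [0.3, 0.8, 0.2]
grip_width: 0.0849
```

Emit:
apply_moves:
  rows: [50,0,0,0,0,50,0,0,0,0,50,0,0,0,0,50,0,0,0,0,50,0,0,0,0]

```text
time: 2.65
tcp_pos: [0.5655, 0.2577, 0.0813]
orientation: [0.282, 0.65, -0.648, -0.28]
contact_force: [-0.8, -0.9, 6.4]
grip_width: 0.0533
```

Run:
```python
from h import *
s=read_state(); print(s['grip_width'],s['tcp_pos'],s['contact_force'])
f=grab('scene'); c=f['img'][170:350,280:460]
cv2.imwrite('pics/s1.png',cv2.resize(c,(590,590),interpolation=cv2.INTER_CUBIC)[:,:,::-1])
```

```text
0.053288425710240846 [0.56551492 0.25769624 0.08133177] [-0.82016872 -0.85075803  6.4421357 ]
```

View pics/s1.png

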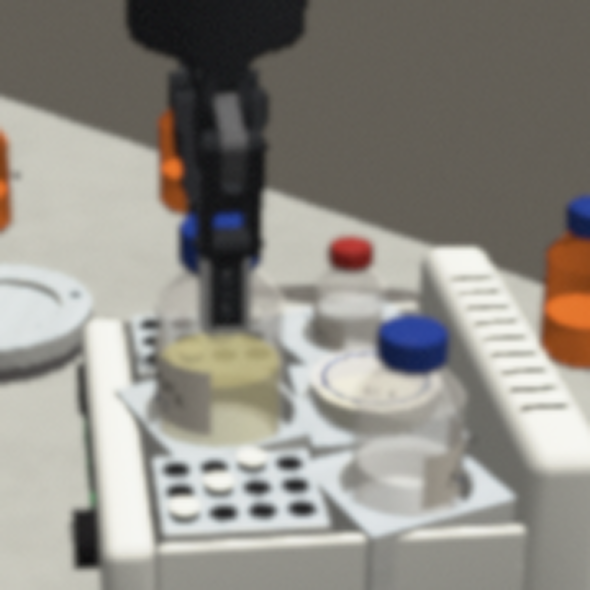

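The fingers hold the large bottle high on the body, but the width reads 53 mm where 59 is expected. I'll get the bottle profiles from depth.

Run:
```python
from h import *
f=load('scene')
for n,ax in [('L',(.5645,.2572)),('M',(.6625,.2583)),('S',(.5686,.3572))]:
    u0,v0=proj(f,np.array([*ax,.1])); P=[]
    for v in range(int(v0)-50,int(v0)+45):
        for u in range(int(u0)-35,int(u0)+35):
            p=bydepth(f,u,v); r=np.hypot(p[0]-ax[0],p[1]-ax[1])
            if r<.034: P.append((p[2]-.039,r))
    P=np.array(P); print(n,[(round(z*1e3),np.round(np.median(P[k,1])*1e3,1),int(k.sum())) for z in np.arange(.016,.11,.005) for k in [abs(P[:,0]-z)<.0025] if k.sum()>3])
```

```text
L [(16, np.float64(29.6), 123), (21, np.float64(29.4), 110), (26, np.float64(29.4), 123), (31, np.float64(29.5), 116), (36, np.float64(29.6), 116), (41, np.float64(29.5), 123), (46, np.float64(29.3), 128), (51, np.float64(29.2), 114), (56, np.float64(29.2), 120), (61, np.float64(29.2), 124), (66, np.float64(29.2), 126), (71, np.float64(29.4), 114), (76, np.float64(27.0), 119), (81, np.float64(22.7), 97), (86, np.float64(19.3), 70), (91, np.float64(18.1), 23), (96, np.float64(19.3), 35), (101, np.float64(17.1), 29), (106, np.float64(18.0), 33)]
M [(16, np.float64(29.6), 317), (21, np.float64(24.7), 116), (26, np.float64(24.4), 105), (31, np.float64(24.0), 109), (36, np.float64(24.1), 107), (41, np.float64(24.3), 110), (46, np.float64(24.1), 105), (51, np.float64(24.1), 113), (56, np.float64(24.3), 106), (61, np.float64(22.3), 172), (66, np.float64(19.0), 150), (71, np.float64(15.2), 109), (76, np.float64(15.1), 53), (81, np.float64(15.9), 72), (86, np.float64(14.2), 132), (91, np.float64(9.5), 97)]
S [(16, np.float64(26.7), 151), (21, np.float64(17.3), 50), (26, np.float64(17.6), 69), (31, np.float64(17.4), 57), (36, np.float64(17.3), 64), (41, np.float64(17.4), 62), (46, np.float64(15.8), 87), (51, np.float64(11.8), 73), (56, np.float64(10.5), 33), (61, np.float64(10.6), 40), (66, np.float64(8.2), 64)]
```

Emit:
apply_moves:
  rows: [50,0,0,10,0,50,0,0,5,0,50,0,0,0,0]

```text
time: 3.0
tcp_pos: [0.5648, 0.2572, 0.0952]
orientation: [0.282, 0.65, -0.648, -0.281]
contact_force: [-0.0, 0.9, -1.2]
grip_width: 0.0535
```

```bash
cat >> h.py <<'E'
def profile(f,ax,rmax=.034,z0=.0):
    """heights and radii seen about the axis ax"""
    u0,v0=proj(f,np.array([*ax,.1])); P=[]
    for v in range(max(0,int(v0)-70),min(480,int(v0)+55)):
        for u in range(int(u0)-35,int(u0)+35):
            p=bydepth(f,u,v)
            if np.hypot(*(p[:2]-ax))<rmax: P.append([*p,*f['img'][v,u]])
    return np.array(P)
E
python3 - <<'E'
from h import *
f=grab('scene'); P=profile(f,np.array([.5645,.2572]))
b=(P[:,5]>P[:,3]*1.8+20)&(P[:,5]>80); print(b.sum(),P[b,:3].min(0),P[b,:3].max(0),P[b,:3].mean(0))
s=read_state(); print(s['tcp_pos'],s['grip_width'],s['contact_force'])
cv2.imwrite('pics/s2.png',cv2.resize(f['img'][170:350,280:460],(590,590),interpolation=cv2.INTER_CUBIC)[:,:,::-1])
E
```

```text
57 [0.54947674 0.23821041 0.16082239] [0.59205393 0.27456029 0.18024001] [0.56169924 0.2570655  0.16248903]
[0.56444779 0.25700342 0.0944156 ] 0.05298154909418832 [-0.31678976 -1.21817398 -1.64088948]
```

View pics/s2.png

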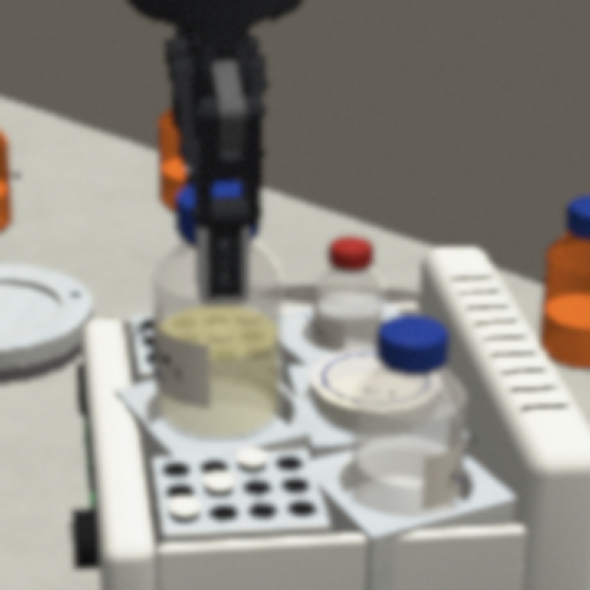

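The large bottle is held and lifted 14 mm, upright (cap top in the crop at about (215,190), z 0.161). It sits 41.5 mm above its underside in the TCP frame. I'll carry it to the tray's left half.

Emit:
apply_moves:
  rows: [50,0,0,30,0,50,-30,-18,5,0,50,-35,-21,0,0,50,-35,-21,0,0,50,-35,-21,0,0]
  grip_force: 50

```text
time: 3.55
tcp_pos: [0.4275, 0.1749, 0.1281]
orientation: [-0.281, -0.649, 0.649, 0.281]
contact_force: [0.4, 0.3, -0.1]
grip_width: 0.0527
```

Emit:
apply_moves:
  rows: [50,-18,-10.5,0,0,50,0,0,0,0,50,0,0,0,0]

```text
time: 3.85
tcp_pos: [0.4112, 0.1655, 0.1288]
orientation: [0.281, 0.649, -0.649, -0.281]
contact_force: [0.8, -0.3, -1.1]
grip_width: 0.0527
```

Emit:
apply_moves:
  rows: [50,0,0,-35,0,50,0,0,-25,0,50,0,0,-8,0,50,0,0,-3,0,50,0,0,-2,0]

```text
time: 4.35
tcp_pos: [0.4118, 0.1657, 0.056]
orientation: [0.281, 0.649, -0.649, -0.281]
contact_force: [-0.4, 0.5, 0.0]
grip_width: 0.0526
```

Emit:
apply_moves:
  rows: [50,0,0,0,0]

```text
time: 4.45
tcp_pos: [0.4118, 0.1657, 0.0563]
orientation: [0.281, 0.649, -0.649, -0.281]
contact_force: [0.3, -0.8, -1.3]
grip_width: 0.0525
```

Emit:
apply_moves:
  rows: [50,0,0,-1,0,50,0,0,-1,0,50,0,0,0,0]

```text
time: 4.75
tcp_pos: [0.4122, 0.166, 0.0554]
orientation: [0.282, 0.65, -0.648, -0.281]
contact_force: [-3.7, -1.6, 12.6]
grip_width: 0.0528
```

Contact at the expected height. I'll release, go up, and head for the medium bottle.

Emit:
apply_moves:
  rows: [60,0,0,1,0,75,0,0,0,0,80,0,0,0,0,80,0,0,0,0,80,0,0,20,0]

```text
time: 5.25
tcp_pos: [0.4093, 0.1644, 0.0727]
orientation: [-0.28, -0.648, 0.65, 0.282]
contact_force: [-1.0, 0.3, 0.2]
grip_width: 0.0805
```

Emit:
apply_moves:
  rows: [80,0,0,45,0,80,0,0,45,0,80,0,0,20,0,80,40,16,10,0,80,40,16,0,0]

```text
time: 5.75
tcp_pos: [0.4929, 0.1983, 0.1972]
orientation: [0.282, 0.65, -0.647, -0.28]
contact_force: [0.4, 0.7, 0.3]
grip_width: 0.08
```

Emit:
apply_moves:
  rows: [80,40,16,0,0,80,40,16,0,0,80,40,16,0,0,80,40,11,0,0,80,0,0,0,0]

```text
time: 6.25
tcp_pos: [0.6537, 0.257, 0.1908]
orientation: [-0.281, -0.648, 0.65, 0.281]
contact_force: [-1.0, -2.0, -1.1]
grip_width: 0.0801
```

```bash
cat > look.py <<'E'
from h import *
import sys
s=read_state(); print(s['time'],s['tcp_pos'].round(4),s['grip_width'],s['contact_force'].round(1))
f=grab('top'); hsv=cv2.cvtColor(f['img'],cv2.COLOR_RGB2HSV)
for nm,lo,hi in [('blue',(105,120,50),(130,255,255)),('red',(0,150,100),(8,255,255))]:
    n,l,st,c=cv2.connectedComponentsWithStats(cv2.inRange(hsv,lo,hi))
    for i in range(1,n):
        if st[i,4]>25 and 260<c[i][0]<470 and 90<c[i][1]<310:
            z=np.median([bydepth(f,u,v)[2] for v,u in np.argwhere(l==i)]); print(nm,st[i,4],c[i].round(1),onplane(f,*c[i],z).round(4))
E
python3 look.py
```

```text
6.25 [0.6537 0.257  0.1908] 0.08010146752459643 [-1.  -2.  -1.1]
blue 164 [358.6 123. ] [0.6623 0.2579 0.1261]
blue 277 [405.9 252.6] [0.4118 0.1666 0.1207]
red 79 [306.5 171.9] [0.5684 0.3572 0.103 ]
```

Emit:
apply_moves:
  rows: [75,8.7,1,0,0,75,0,0,-45,0,75,0,0,-45,0,75,0,0,-31,0,75,0,0,0,0]

```text
time: 6.8
tcp_pos: [0.6562, 0.2561, 0.0693]
orientation: [-0.279, -0.647, 0.651, 0.283]
contact_force: [-0.6, -0.6, 1.0]
grip_width: 0.0752
```

Emit:
apply_moves:
  rows: [38,0,0,0,0,38,0,0,0,0,38,0,0,0,0,38,0,0,0,0,38,0,0,0,0]
  grip_force: 40

```text
time: 7.3
tcp_pos: [0.6622, 0.2569, 0.0767]
orientation: [0.283, 0.65, -0.648, -0.28]
contact_force: [2.2, -1.7, 7.4]
grip_width: 0.0379
```

L stands in the tray (cap top 0.1207, expected 0.121). The medium bottle's grip width and the 7 mm rise don't fit a cylinder grip, so I'll check the actual fingertip height.

Run:
```python
from h import *
f=grab('scene'); x0,y0=340,200
cv2.imwrite('pics/s3.png',cv2.resize(f['img'][y0:y0+150,x0:x0+150],(600,600),interpolation=cv2.INTER_CUBIC)[:,:,::-1])
g=read_state(); print(g['tcp_pos'],g['grip_width'],g['contact_force'])
for z in (.0767,.0767+.0025): 
  for sgn in (1,-1):
    d=sgn*np.array([np.cos(np.radians(133.5)),np.sin(np.radians(133.5))])*.03
    p=proj(f,np.array([.6622+d[0],.2569+d[1],z])); print('expected tip crop px',(p-[x0,y0])*4)
# dark pixels' points near the gripper
P=[]
for v in range(y0,y0+150):
  for u in range(x0,x0+150):
    if f['img'][v,u].max()<55:
      p=bydepth(f,u,v)
      if np.hypot(p[0]-.6622,p[1]-.2569)<.05 and .06<p[2]<.2: P.append([*p,u,v])
P=np.array(P); P=P[np.argsort(P[:,2])]; print(P[:12].round(3))
```

```text
[0.66218887 0.25694416 0.07678534] 0.03825317178827592 [ 2.42186795 -1.39903176  8.16655006]
expected tip crop px [229.75425932 369.50286324]
expected tip crop px [264.82354826 457.60008187]
expected tip crop px [230.01225781 363.358422  ]
expected tip crop px [265.14573597 451.11216393]
[[6.79e-01 2.34e-01 1.11e-01 4.04e+02 2.91e+02]
 [6.44e-01 2.64e-01 1.12e-01 3.94e+02 2.75e+02]
 [6.84e-01 2.37e-01 1.12e-01 4.09e+02 2.91e+02]
 [6.43e-01 2.65e-01 1.12e-01 3.94e+02 2.74e+02]
 [6.86e-01 2.37e-01 1.12e-01 4.10e+02 2.91e+02]
 [6.87e-01 2.38e-01 1.12e-01 4.11e+02 2.91e+02]
 [6.79e-01 2.31e-01 1.12e-01 4.03e+02 2.91e+02]
 [6.82e-01 2.33e-01 1.13e-01 4.06e+02 2.91e+02]
 [6.83e-01 2.34e-01 1.13e-01 4.07e+02 2.91e+02]
 [6.43e-01 2.63e-01 1.13e-01 3.93e+02 2.74e+02]
 [6.84e-01 2.34e-01 1.13e-01 4.08e+02 2.91e+02]
 [6.43e-01 2.65e-01 1.14e-01 3.94e+02 2.73e+02]]
```

View pics/s3.png

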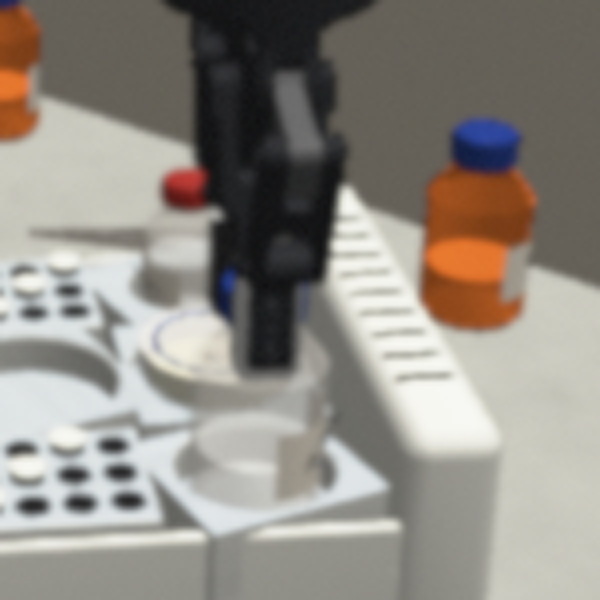

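The near fingertip sits at crop (270,372), z≈0.11. The TCP reading would put it at about 0.08, so the real tips are roughly 28 mm higher than the reported TCP and the pads were on the shoulder. I'll reopen, go lower in steps, and measure.

Emit:
apply_moves:
  rows: [70,0,0,0,0,70,0,0,0,0,70,0,0,0,0,70,0,0,-5,0,70,0,0,0,0]

```text
time: 7.85
tcp_pos: [0.6591, 0.2572, 0.0674]
orientation: [-0.281, -0.649, 0.649, 0.281]
contact_force: [-0.7, 0.1, -1.7]
grip_width: 0.0697
```

Run:
```python
from h import *
g=read_state(); t=g['tcp_pos']; print(t,g['grip_width'],g['contact_force'])
f=grab('scene')
P=[]
for v in range(100,350):
  for u in range(320,480):
    if f['img'][v,u].max()<75:
      p=bydepth(f,u,v)
      if np.hypot(p[0]-t[0],p[1]-t[1])<.075 and p[2]>.058: P.append([*p,u,v])
P=np.array(P); a=np.radians(133.5); d=(P[:,:2]-t[:2])@np.array([[np.cos(a),-np.sin(a)],[np.sin(a),np.cos(a)]])
for lo in range(-70,70,10):
    k=(d[:,0]*1e3>=lo)&(d[:,0]*1e3<lo+10)
    if k.sum()>2: print(lo,k.sum(),'min z',np.sort(P[k,2])[:3].round(4))
P=profile(f,np.array([.6624,.258]),.02); b=(P[:,5]>P[:,3]*1.8+20)&(P[:,5]>80); print('cap',b.sum(),P[b,:3].max(0),P[b,:3].mean(0))
```

```text
[0.6590614  0.2572202  0.06742491] 0.06967841527811752 [-0.66664784  0.09619748 -1.69170571]
-70 790 min z [0.1475 0.1479 0.1481]
-60 66 min z [0.1167 0.1223 0.1234]
-50 1155 min z [0.1071 0.1075 0.1078]
-40 3435 min z [0.1373 0.1497 0.1499]
-30 1329 min z [0.1593 0.1599 0.1625]
-20 624 min z [0.1198 0.1204 0.1205]
-10 218 min z [0.0586 0.121  0.1221]
0 93 min z [0.1888 0.1891 0.1906]
10 61 min z [0.1702 0.1716 0.1732]
20 56 min z [0.155  0.1553 0.1566]
30 180 min z [0.104  0.1042 0.1048]
50 16 min z [0.1694 0.1834 0.1849]
60 21 min z [0.1542 0.1548 0.1584]
cap 11 [0.65910305 0.25562199 0.12891494] [0.65545704 0.25039948 0.12776246]
```

Emit:
apply_moves:
  rows: [70,3,1,-10,0,70,0,0,-10,0,70,0,0,-7,0,70,0,0,0,0]

```text
time: 8.3
tcp_pos: [0.6616, 0.2578, 0.0394]
orientation: [-0.28, -0.648, 0.65, 0.282]
contact_force: [-0.3, -0.2, 0.6]
grip_width: 0.0699
```

Emit:
apply_moves:
  rows: [35,0,0,0,0,35,0,0,0,0,35,0,0,0,0,35,0,0,0,0,35,0,0,0,0]

```text
time: 8.8
tcp_pos: [0.6631, 0.2584, 0.0421]
orientation: [0.281, 0.649, -0.649, -0.281]
contact_force: [0.2, 0.6, 2.6]
grip_width: 0.0443
```

Emit:
apply_moves:
  rows: [35,0,0,25,0,35,0,0,25,0,35,-20,-15,0,-8.4,35,-35,-26,0,-8.4,35,-35,-26,0,-8.4]
  grip_force: 50

```text
time: 9.3
tcp_pos: [0.5714, 0.1907, 0.0911]
orientation: [-0.417, -0.571, 0.571, 0.417]
contact_force: [-0.6, 0.1, 0.0]
grip_width: 0.0441
```

Emit:
apply_moves:
  rows: [35,-35,-26,0,-8.3,35,-35,-26,0,0,35,-26,-21,0,0,35,0,0,0,0,35,0,0,0,0]

```text
time: 9.8
tcp_pos: [0.4766, 0.1184, 0.0919]
orientation: [0.456, 0.541, -0.54, -0.456]
contact_force: [0.7, 0.1, -0.8]
grip_width: 0.0441
```

Emit:
apply_moves:
  rows: [35,0,0,-35,0,35,0,0,-25,0,35,0,0,-10,0,35,0,0,-3,0,35,0,0,0,0]

```text
time: 10.3
tcp_pos: [0.4773, 0.1186, 0.0188]
orientation: [-0.456, -0.54, 0.54, 0.456]
contact_force: [-0.6, -0.6, -0.9]
grip_width: 0.0443
```

Emit:
apply_moves:
  rows: [35,0,0,-1.5,0,35,0,0,-1,0,35,0,0,0,0]

```text
time: 10.6
tcp_pos: [0.4771, 0.1185, 0.0165]
orientation: [0.456, 0.541, -0.54, -0.456]
contact_force: [0.2, -0.0, -2.3]
grip_width: 0.0441
```

Emit:
apply_moves:
  rows: [35,0,0,-1,0,35,0,0,-1,0,35,0,0,0,0]

```text
time: 10.9
tcp_pos: [0.4774, 0.1185, 0.0159]
orientation: [0.456, 0.541, -0.54, -0.456]
contact_force: [-6.8, -2.6, 21.9]
grip_width: 0.044
```

Emit:
apply_moves:
  rows: [50,0,0,1.5,0,58,0,0,0,0,58,0,0,0,0,58,0,0,35,0,58,0,0,40,0]

```text
time: 11.4
tcp_pos: [0.4753, 0.1177, 0.09]
orientation: [-0.456, -0.539, 0.542, 0.456]
contact_force: [0.9, 1.5, 0.1]
grip_width: 0.0579
```

Emit:
apply_moves:
  rows: [58,10,25,25,-5,58,16,42,0,0,58,16,42,0,0,58,16,42,0,0,58,16,42,0,0]

```text
time: 11.9
tcp_pos: [0.551, 0.3131, 0.1152]
orientation: [-0.479, -0.52, 0.52, 0.479]
contact_force: [0.9, -0.5, 0.6]
grip_width: 0.0576
```

Emit:
apply_moves:
  rows: [58,16,42,0,0,58,0,0,0,0,58,0,0,0,0]

```text
time: 12.2
tcp_pos: [0.5663, 0.354, 0.1143]
orientation: [-0.479, -0.52, 0.521, 0.479]
contact_force: [-0.2, -0.3, -0.3]
grip_width: 0.058
```

```bash
python3 look.py
```

```text
12.2 [0.5663 0.354  0.1143] 0.057977022770381324 [-0.2 -0.3 -0.3]
red 71 [306.5 172.3] [0.5678 0.3572 0.1029]
```

Emit:
apply_moves:
  rows: [54,2,3,0,0,54,0,0,-35,0,52,0,0,-30,0,52,0,0,-15,0,52,0,0,-5,0]

```text
time: 12.75
tcp_pos: [0.568, 0.355, 0.0292]
orientation: [-0.479, -0.519, 0.521, 0.48]
contact_force: [0.6, 0.6, -0.6]
grip_width: 0.0524
```

Emit:
apply_moves:
  rows: [52,0,0,0,0,25,0,0,0,0,25,0,0,0,0,25,0,0,0,0,25,0,0,0,0]
  grip_force: 40

```text
time: 13.25
tcp_pos: [0.5698, 0.3569, 0.0324]
orientation: [0.479, 0.521, -0.519, -0.479]
contact_force: [-0.8, -0.9, 6.5]
grip_width: 0.0336
```

Emit:
apply_moves:
  rows: [25,0,0,30,0,25,0,0,40,0,25,-20,-38,26,8,25,-24,-44,0,8,25,-24,-44,0,8]
  grip_force: 45

```text
time: 13.75
tcp_pos: [0.5008, 0.2296, 0.1277]
orientation: [0.359, 0.61, -0.609, -0.358]
contact_force: [0.4, -1.2, -1.6]
grip_width: 0.0335
```

Emit:
apply_moves:
  rows: [25,-24,-44,0,7,25,-22,-44,0,7,25,-22,-44,0,7,25,-7,-13,0,0,25,0,0,0,0]

```text
time: 14.25
tcp_pos: [0.4254, 0.0839, 0.127]
orientation: [0.245, 0.664, -0.663, -0.245]
contact_force: [0.0, 1.4, -0.9]
grip_width: 0.0335
```

```bash
python3 look.py; python3 -c "
from h import *; print(read_state()['qpos'])"
```

```text
14.25 [0.4254 0.0839 0.127 ] 0.033511337771186714 [ 0.   1.4 -0.9]
blue 166 [428.3 220.5] [0.4778 0.1188 0.1003]
blue 277 [405.9 252.6] [0.4117 0.1666 0.121 ]
[-0.63229983 -0.06368953  0.3233748   2.07885167  0.02146054  1.12135708
  2.11622506]
```

Emit:
apply_moves:
  rows: [25,2,2,-40,0,25,0,0,-40,0,25,0,0,-28,0,25,0,0,-9,0,25,0,0,-1,0]

```text
time: 14.8
tcp_pos: [0.4279, 0.0885, 0.0078]
orientation: [-0.243, -0.663, 0.664, 0.244]
contact_force: [0.4, -0.8, -0.8]
grip_width: 0.0333
```

Emit:
apply_moves:
  rows: [25,0,0,-1,0,25,0,0,-1,0,25,0,0,0,0]

```text
time: 15.1
tcp_pos: [0.4288, 0.0882, 0.0074]
orientation: [0.244, 0.664, -0.663, -0.243]
contact_force: [1.1, -0.5, -1.2]
grip_width: 0.033
```

Emit:
apply_moves:
  rows: [25,0,0,-1,0,25,0,0,-1,0,25,0,0,0,0]

```text
time: 15.4
tcp_pos: [0.4288, 0.0882, 0.0062]
orientation: [0.244, 0.664, -0.663, -0.244]
contact_force: [-7.5, -2.0, 21.7]
grip_width: 0.0334
```

Emit:
apply_moves:
  rows: [44,0,0,1.5,0,50,0,0,0,0,50,0,0,0,0,50,0,0,35,0,50,0,0,40,0]

```text
time: 15.9
tcp_pos: [0.4265, 0.0871, 0.0806]
orientation: [-0.243, -0.663, 0.665, 0.245]
contact_force: [1.0, 0.5, -0.8]
grip_width: 0.0501
```

Emit:
apply_moves:
  rows: [50,0,0,36,0,60,25,10,0,-6,75,35,30,0,0,85,35,35,0,0,85,35,35,0,0]

```text
time: 16.4
tcp_pos: [0.5592, 0.199, 0.1168]
orientation: [0.278, 0.65, -0.65, -0.278]
contact_force: [1.3, -0.2, 0.6]
grip_width: 0.0852
```

Emit:
apply_moves:
  rows: [85,25,40,0,0,85,20,40,0,0,85,11,29,0,0,85,0,0,0,0,85,0,0,0,0]

```text
time: 16.9
tcp_pos: [0.6136, 0.307, 0.1159]
orientation: [-0.278, -0.65, 0.651, 0.278]
contact_force: [-0.3, -0.8, 0.0]
grip_width: 0.0852
```

```bash
python3 look.py
python3 - <<'E'
from h import *
f=grab('wrist'); cv2.imwrite('pics/w2.png',f['img'][:,:,::-1])
E
```

```text
16.9 [0.6136 0.307  0.1159] 0.08523440748647192 [-0.3 -0.8  0. ]
blue 278 [406.  252.6] [0.4117 0.1666 0.1212]
```

View pics/w2.png

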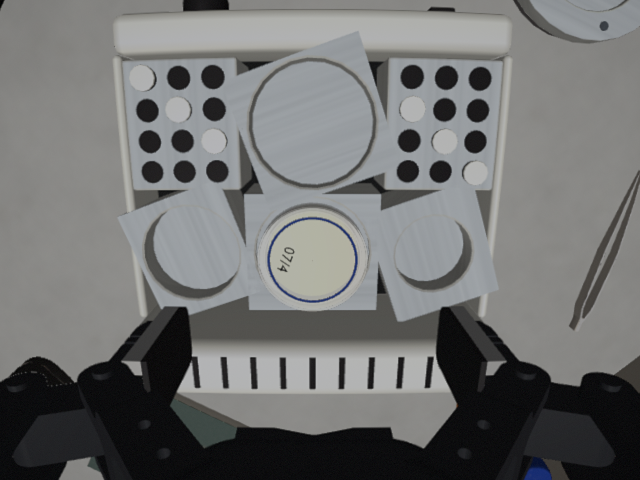

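The wrist view shows the emptied wells: large at (312,122), medium left of the dish at about (196,246), small to the right at about (432,248). The dish rim is centred at about (313,258).

Run:
```python
from h import *
f=load('wrist')
D=onplane(f,313,258,.067); L=onplane(f,312.5,122,.055); M=onplane(f,196,246,.055); S=onplane(f,432,248,.055)
for n,p in zip('DLMS',(D,L,M,S)): print(n,p.round(4))
print('L-D',np.hypot(*(D-L)[:2]),np.degrees(np.arctan2(*(D-L)[1::-1])),'M-S',np.hypot(*(M-S)[:2]),np.degrees(np.arctan2(*(S-M)[1::-1])))
# circle edges from dark shadow at rims, via Hough on crop
g=cv2.GaussianBlur(cv2.cvtColor(f['img'],cv2.COLOR_RGB2GRAY),(5,5),1)
c=cv2.HoughCircles(g[20:330,100:520],cv2.HOUGH_GRADIENT_ALT,1,40,param1=150,param2=.6,minRadius=35,maxRadius=75)
print([] if c is None else [(x+100,y+20,r,onplane(f,x+100,y+20,.055)[:2].round(4)) for x,y,r in c[0]])
```

```text
D [0.6155 0.3074 0.067 ]
L [0.5641 0.258  0.055 ]
M [0.6593 0.2569 0.055 ]
S [0.5671 0.3553 0.055 ]
L-D 0.07133921890503987 43.87843729418848 M-S 0.13484356041845053 133.16269881313764
[(np.float32(311.0), np.float32(123.0), np.float32(62.86455), array([0.565 , 0.2577])), (np.float32(311.0), np.float32(257.0), np.float32(54.684216), array([0.6187, 0.3089])), (np.float32(311.0), np.float32(257.0), np.float32(42.987698), array([0.6187, 0.3089])), (np.float32(185.0), np.float32(118.0), np.float32(69.21004), array([0.6089, 0.2072])), (np.float32(196.0), np.float32(247.0), np.float32(62.13501), array([0.6598, 0.2573])), (np.float32(443.0), np.float32(101.0), np.float32(60.653294), array([0.5084, 0.2998])), (np.float32(196.0), np.float32(247.0), np.float32(50.374428), array([0.6598, 0.2573])), (np.float32(425.0), np.float32(244.0), np.float32(46.943745), array([0.5683, 0.3505])), (np.float32(196.0), np.float32(247.0), np.float32(43.15537), array([0.6598, 0.2573]))]
```

Emit:
apply_moves:
  rows: [85,0,0,-40,0,85,0,0,-30,0,85,0,0,-10,0,85,0,0,0,0,85,0,0,0,0]

```text
time: 17.5
tcp_pos: [0.6149, 0.3065, 0.0386]
orientation: [0.279, 0.65, -0.649, -0.278]
contact_force: [1.2, 0.5, 0.4]
grip_width: 0.085
```

Emit:
apply_moves:
  rows: [85,0.5,1,-10,0,85,0,0,-5,0,72,0,0,0,0,72,0,0,0,0]

```text
time: 17.9
tcp_pos: [0.6148, 0.3079, 0.0224]
orientation: [0.278, 0.65, -0.65, -0.278]
contact_force: [0.3, 0.3, 0.4]
grip_width: 0.0723
```

```bash
cat > tips.py <<'E'
from h import *
g=read_state(); t=g['tcp_pos']; print(t.round(4),g['grip_width'],g['contact_force'].round(1))
f=grab('scene'); P=[]
u0,v0=proj(f,np.array([t[0],t[1],.07])).astype(int)
for v in range(v0-120,min(480,v0+60)):
  for u in range(u0-60,u0+60):
    if f['img'][v,u].max()<75:
      p=bydepth(f,u,v)
      if np.hypot(p[0]-t[0],p[1]-t[1])<.075 and p[2]>.056: P.append([*p,u,v])
P=np.array(P); a=np.radians(133.5); d=(P[:,:2]-t[:2])@np.array([[np.cos(a),-np.sin(a)],[np.sin(a),np.cos(a)]])
for lo in range(-70,70,10):
    k=(d[:,0]*1e3>=lo)&(d[:,0]*1e3<lo+10)
    if k.sum()>2: print(lo,k.sum(),'min z',np.sort(P[k,2])[:3].round(4))
c=f['img'][v0-75:v0+45,u0-60:u0+60]; cv2.imwrite('pics/tips.png',cv2.resize(c,(480,480),interpolation=cv2.INTER_CUBIC)[:,:,::-1])
E
python3 tips.py
```

```text
[0.6148 0.3079 0.0224] 0.0722758694282838 [0.3 0.3 0.4]
-70 620 min z [0.1039 0.1039 0.104 ]
-60 91 min z [0.0567 0.0573 0.0652]
-50 393 min z [0.056  0.0633 0.0642]
-40 1637 min z [0.0688 0.1048 0.1059]
-30 672 min z [0.1204 0.1228 0.1229]
-20 316 min z [0.1211 0.1228 0.1335]
-10 115 min z [0.1445 0.1495 0.1537]
0 61 min z [0.1441 0.1462 0.1477]
10 45 min z [0.1287 0.13   0.1309]
20 28 min z [0.112  0.1138 0.1138]
30 120 min z [0.0647 0.0655 0.066 ]
50 12 min z [0.0569 0.0584 0.1383]
60 8 min z [0.0596 0.1284 0.1298]
```

View pics/tips.png

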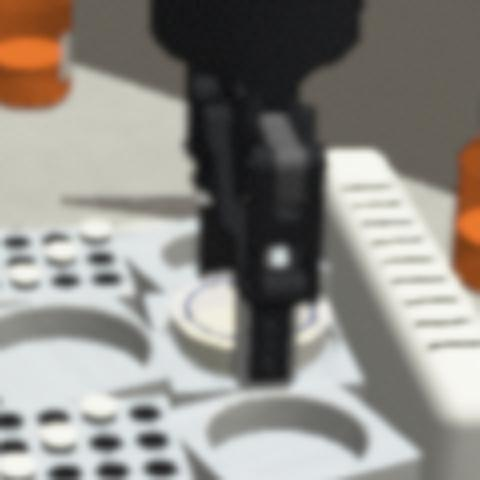

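The near fingertip is at crop (268,380), z≈0.064 at 72 mm opening, beside the dish lid and above the block. I'll go 2 mm lower and close.

Emit:
apply_moves:
  rows: [72,0.5,0,-2,0,50,0,0,0,0,50,0,0,0,0,50,0,0,0,0,50,0,0,0,0]
  grip_force: 35

```text
time: 18.45
tcp_pos: [0.6185, 0.3092, 0.0256]
orientation: [0.28, 0.652, -0.648, -0.277]
contact_force: [-4.2, -2.2, 29.7]
grip_width: 0.0581
```

Emit:
apply_moves:
  rows: [50,0,0,4,0,50,0,0,4,0,50,0,0,0,0]

```text
time: 18.75
tcp_pos: [0.6149, 0.3078, 0.0281]
orientation: [0.278, 0.65, -0.65, -0.278]
contact_force: [-0.1, -0.4, -0.5]
grip_width: 0.0578
```

```bash
python3 tips.py | head -1
python3 - <<'E'
from h import *
f=load('scene'); P=profile(f,np.array([.6155,.3075]),.034); 
w=P[:,3:].min(1)>120; z=P[w,2]; print('light pts z hist',np.histogram(z,np.arange(.05,.09,.003)))
E
```

```text
[0.6149 0.3078 0.0281] 0.05776483527449082 [-0.1 -0.4 -0.5]
light pts z hist (array([ 85,  54,  41,  20,  21,  18, 241,  88,   3,   1,   1,   3,   3]), array([0.05 , 0.053, 0.056, 0.059, 0.062, 0.065, 0.068, 0.071, 0.074,
       0.077, 0.08 , 0.083, 0.086, 0.089]))
```

View pics/tips.png

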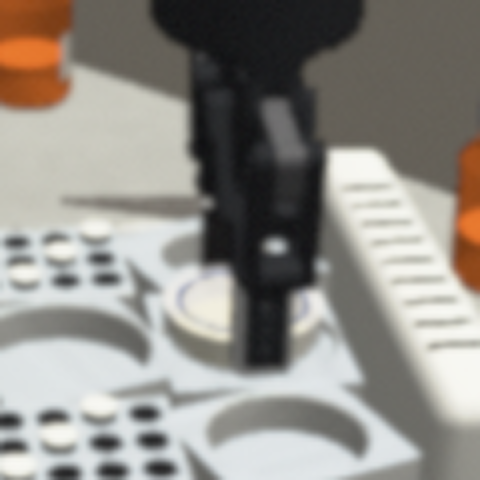

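Run:
```python
from h import *
f=load('scene'); hsv=cv2.cvtColor(f['img'],cv2.COLOR_RGB2HSV)
for n,p in [('S',(.4288,.0882,.072)),('M',(.4778,.1188,.096)),('L',(.4117,.1666,.115))]: print(n,proj(f,np.array(p)).round(0))
m=cv2.inRange(hsv,(0,110,60),(9,255,255))|cv2.inRange(hsv,(170,110,60),(180,255,255))
n,l,st,c=cv2.connectedComponentsWithStats(m)
for i in range(1,n):
    if st[i,4]>15: print(st[i],c[i].round(0))
cv2.imwrite('pics/tray.png',cv2.resize(f['img'][230:400,80:330],(800,544),interpolation=cv2.INTER_CUBIC)[:,:,::-1])
```

```text
S [197. 302.]
M [235. 289.]
L [228. 253.]
[ 0  0  6  8 33] [2. 3.]
[ 328    0  118  172 6330] [399.  80.]
[  0  16  47  45 878] [13. 37.]
[   0  125   42  129 2871] [ 20. 204.]
[  0 150   2  13  19] [  0. 156.]
[  0 181   4  33  83] [  1. 197.]
[452 241  17   3  18] [460. 242.]
[   0  247   99   70 2318] [ 49. 283.]
[ 41 399   7   4  22] [ 44. 400.]
```

View pics/tray.png

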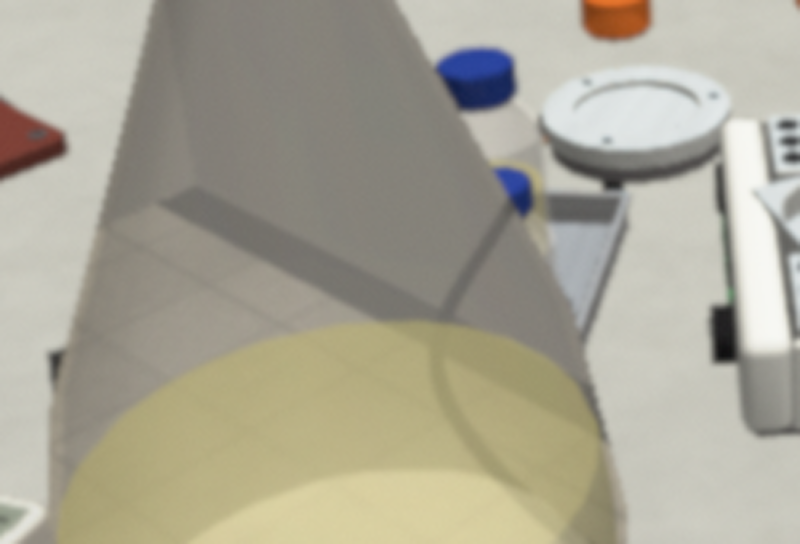

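Only L and M show past the flask (L cap at (476,78), M cap at (515,190)). S is hidden behind it, and it was set down with contact at the right height. I'll carry the dish to the warmer.

Emit:
apply_moves:
  rows: [50,0,0,20,0,50,0,0,25,0,50,-20,0,0,0,50,-35,0,0,0,50,-40,-1,0,0]

```text
time: 19.3
tcp_pos: [0.5191, 0.3062, 0.0721]
orientation: [-0.278, -0.65, 0.65, 0.278]
contact_force: [-0.7, 0.9, -0.5]
grip_width: 0.0576
```

Emit:
apply_moves:
  rows: [50,-40,-1,0,0,50,-40,-1,0,0,50,-40,-1,0,0,50,-22,0,0,0,50,0,0,0,0]

```text
time: 19.8
tcp_pos: [0.3746, 0.3038, 0.0724]
orientation: [-0.277, -0.65, 0.651, 0.278]
contact_force: [0.3, 0.4, -0.6]
grip_width: 0.0574
```

```bash
python3 look.py
python3 - <<'E'
from h import *
f=grab('wrist'); cv2.imwrite('pics/w3.png',f['img'][:,:,::-1])
E
```

```text
19.8 [0.3746 0.3038 0.0724] 0.0573839533587936 [ 0.3  0.4 -0.6]
blue 165 [428.4 220.4] [0.4779 0.1187 0.1003]
blue 38 [411.9 248.3] [0.42   0.1553 0.1211]
red 74 [440.8 247.7] [0.4279 0.0896 0.0773]
```

View pics/w3.png

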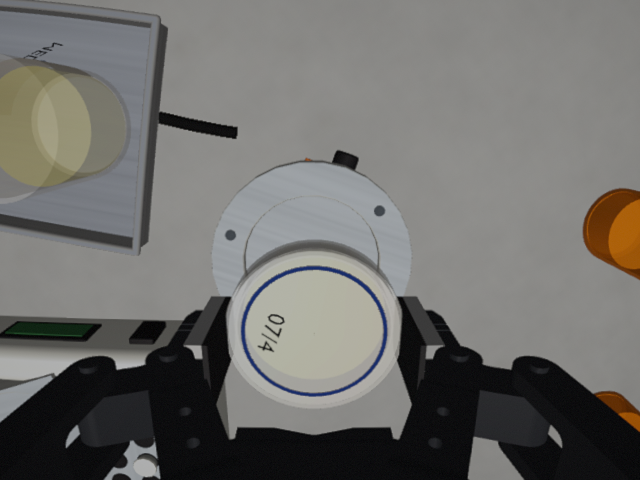

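Both holds check out: S stands in the tray (red cap z 0.077), and the dish is held level at (315,331), with the warmer recess just ahead of it (left/right edges 245..379).

Run:
```python
from h import *
f=load('wrist'); s=read_state(); print(s['tcp_pos'])
print('dish',onplane(f,315,331,.115).round(4), 'depth z',[bydepth(f,u,v)[2].round(4) for u,v in [(300,300),(330,360),(280,340),(360,340)]])
print('warmer proj',proj(f,np.array([.378,.3038,.034])), proj(f,np.array([.378,.3038,.034])+.035*np.array([-.724,-.69,0])))
# outer disc edge fit: three points on disc top rim seen
pts=np.array([onplane(f,u,v,.034)[:2] for u,v in [(212,262),(411,258),(312,161),(230,205),(385,190)]])
A=np.c_[2*pts,np.ones(5)]; x=np.linalg.lstsq(A,(pts**2).sum(1),rcond=None)[0]; print('disc',x[:2],np.sqrt(x[2]+x[:2]@x[:2]))
```

```text
[0.37789529 0.30381543 0.07283723]
dish [0.3745 0.3028 0.115 ] depth z [np.float64(0.1164), np.float64(0.1139), np.float64(0.1151), np.float64(0.1151)]
warmer proj [310.91501594 261.71268448] [311.05308358 194.52269409]
disc [0.3776656  0.30442988] 0.05154312721618976
```

Emit:
apply_moves:
  rows: [50,0,1,-30,0,50,0,0,-25,0,50,0,0,-9,0,50,0,0,-2,0,50,0,0,0,0]

```text
time: 20.4
tcp_pos: [0.3787, 0.3048, 0.0072]
orientation: [-0.278, -0.65, 0.65, 0.278]
contact_force: [-0.2, -0.0, -1.2]
grip_width: 0.0584
```

Emit:
apply_moves:
  rows: [50,0,0,-1.5,0,50,0,0,-1,0,50,0,0,0,0]

```text
time: 20.7
tcp_pos: [0.3782, 0.305, 0.0049]
orientation: [0.278, 0.65, -0.65, -0.278]
contact_force: [1.0, -0.1, -0.5]
grip_width: 0.0577
```

Emit:
apply_moves:
  rows: [50,0,0,-1,0,50,0,0,-1,0,50,0,0,0,0]

```text
time: 21.0
tcp_pos: [0.3783, 0.3052, 0.0043]
orientation: [0.278, 0.65, -0.65, -0.278]
contact_force: [-5.9, -6.2, 22.7]
grip_width: 0.0576
```

Emit:
apply_moves:
  rows: [66,0,0,1,0,78,0,0,0,0,78,0,0,0,0,78,0,0,10,0,78,0,0,30,0]

```text
time: 21.5
tcp_pos: [0.3764, 0.3032, 0.0421]
orientation: [-0.278, -0.648, 0.652, 0.279]
contact_force: [0.2, -0.1, 1.2]
grip_width: 0.0776
```

Emit:
apply_moves:
  rows: [78,0,0,40,0,78,0,0,40,0,78,0,0,0,0]

```text
time: 21.8
tcp_pos: [0.3805, 0.307, 0.1293]
orientation: [0.279, 0.653, -0.647, -0.277]
contact_force: [0.8, 0.2, 0.1]
grip_width: 0.0782
```

```bash
python3 look.py
python3 - <<'E'
from h import *
f=grab('wrist'); cv2.imwrite('pics/w4.png',f['img'][:,:,::-1])
E
```

```text
21.8 [0.3805 0.307  0.1293] 0.07815456696239761 [0.8 0.2 0.1]
blue 166 [428.3 220.4] [0.478  0.1188 0.1002]
red 74 [440.7 247.7] [0.428  0.0895 0.0768]
```

View pics/w4.png

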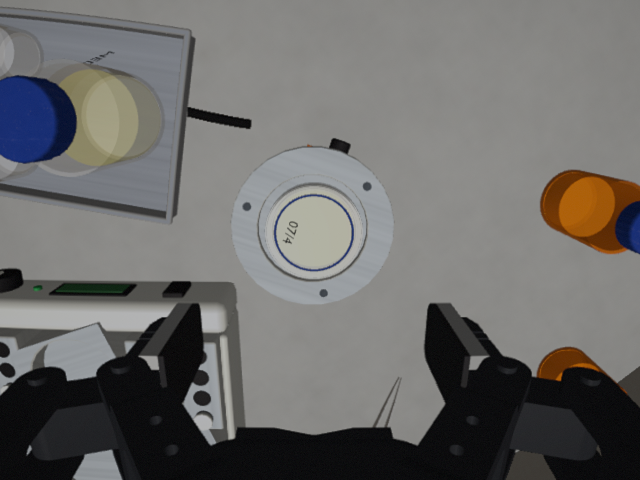

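Run:
```python
from h import *
f=load('wrist')
print('dish',onplane(f,314,232,.045).round(4),'warmer',onplane(f,312.5,225.5,.034).round(4))
for u,v in [(290,215),(340,215),(300,262),(335,260),(340,235),(250,230),(375,230)]: print((u,v),bydepth(f,u,v)[2].round(4))
```

```text
dish [0.3766 0.3044 0.045 ] warmer [0.3763 0.3029 0.034 ]
(290, 215) 0.0455
(340, 215) 0.0465
(300, 262) 0.0459
(335, 260) 0.046
(340, 235) 0.0469
(250, 230) 0.0348
(375, 230) 0.0356
```

The dish is flat (top 0.0455–0.047, disc 0.035) and within about 2 mm of the warmer's centre: dish ring (314,232), disc (312,226). Next, fetch the medium bottle.

Emit:
apply_moves:
  rows: [60,18,-35,0,-8.4,60,20,-38,0,-8.4,60,20,-38,0,-8.4,60,20,-38,0,-8.3,60,18,-38,0,0]

```text
time: 22.4
tcp_pos: [0.4737, 0.1157, 0.1222]
orientation: [-0.455, -0.54, 0.542, 0.455]
contact_force: [0.2, 1.7, 1.1]
grip_width: 0.0596
```

Emit:
apply_moves:
  rows: [60,0,0,0,0,60,0,0,0,0]

```text
time: 22.6
tcp_pos: [0.4733, 0.1166, 0.1222]
orientation: [-0.454, -0.541, 0.543, 0.455]
contact_force: [-0.5, 1.3, -0.5]
grip_width: 0.0603
```

Emit:
apply_moves:
  rows: [60,4.5,2,-20,0,60,0,0,-40,0,60,0,0,-30,0,60,0,0,-13,0,60,0,0,-3,0]

```text
time: 23.1
tcp_pos: [0.4768, 0.1202, 0.0158]
orientation: [-0.453, -0.542, 0.544, 0.454]
contact_force: [-0.2, 0.2, -0.2]
grip_width: 0.0596
```

Emit:
apply_moves:
  rows: [60,0,0,0,0,35,0,0,0,0,35,0,0,0,0,35,0,0,0,0,35,0,0,0,0]
  grip_force: 45

```text
time: 23.6
tcp_pos: [0.4795, 0.1203, 0.019]
orientation: [0.454, 0.543, -0.541, -0.453]
contact_force: [-1.9, -0.0, 6.3]
grip_width: 0.0443
```

Emit:
apply_moves:
  rows: [35,0,0,35,0,35,0,0,40,0,35,20,15,5,8.4,35,35,26,0,8.4,35,35,26,0,8.4]
  grip_force: 50

```text
time: 24.1
tcp_pos: [0.57, 0.1881, 0.0993]
orientation: [0.323, 0.63, -0.628, -0.322]
contact_force: [1.3, -0.4, -1.0]
grip_width: 0.0441
```

Emit:
apply_moves:
  rows: [35,35,26,0,8.3,35,35,26,0,0,35,23,17,0,0,35,0,0,0,0,35,0,0,0,0]

```text
time: 24.6
tcp_pos: [0.6615, 0.2557, 0.0973]
orientation: [-0.278, -0.65, 0.65, 0.278]
contact_force: [-0.2, 0.2, -0.8]
grip_width: 0.0439
```

```bash
python3 look.py
python3 - <<'E'
from h import *
f=load('top'); s=read_state()
print('mean near',onplane(f,358,124,.16)); g=grab('wrist')
hsv=cv2.cvtColor(g['img'],cv2.COLOR_RGB2HSV); n,l,st,c=cv2.connectedComponentsWithStats(cv2.inRange(hsv,(105,120,40),(130,255,255)))
for i in range(1,n):
    if st[i,4]>300: print('wrist blue',st[i],c[i],bydepth(g,*c[i]).round(4))
cv2.imwrite('pics/w5.png',g['img'][:,:,::-1])
E
```

```text
24.6 [0.6615 0.2557 0.0973] 0.0439046425822038 [-0.2  0.2 -0.8]
blue 277 [405.9 252.6] [0.4117 0.1666 0.1209]
red 70 [440.6 247.9] [0.4277 0.0898 0.0771]
mean near [0.64770101 0.26192079 0.16      ]
wrist blue [ 259  339  115   96 8918] [316.13994169 389.38147567] [0.6545 0.2499 0.1805]
```

```bash
cat > capw.py <<'E'
from h import *
import sys
lo,hi=((105,120,40),(130,255,255)) if sys.argv[1]=='blue' else ((0,120,60),(9,255,255))
s=read_state(); g=grab('wrist'); print(s['tcp_pos'].round(4),s['grip_width'].round(4),s['contact_force'].round(1))
hsv=cv2.cvtColor(g['img'],cv2.COLOR_RGB2HSV); n,l,st,c=cv2.connectedComponentsWithStats(cv2.inRange(hsv,lo,hi))
i=1+np.argmax(st[1:,4]*((c[1:,0]>200)&(c[1:,0]<440)))
P=np.array([bydepth(g,u,v) for v,u in np.argwhere(l==i)]); z=np.percentile(P[:,2],80)
T=P[abs(P[:,2]-z)<.004]; A=np.c_[T[:,:2]-T[:,:2].mean(0),np.ones(len(T))]
k=np.linalg.lstsq(A,T[:,2],rcond=None)[0]; print('top z',z.round(4),'slope',k[:2].round(3),len(T),len(P))
h=cv2.convexHull(T[:,:2].astype(np.float32))[:,0]
a=np.radians(43.5); R=np.array([[np.cos(a),-np.sin(a)],[np.sin(a),np.cos(a)]]); q=(T[:,:2]-s['tcp_pos'][:2])@R
print('cooler-frame extent rel. TCP, mm: x',(q[:,0].min()*1e3).round(1),(q[:,0].max()*1e3).round(1),'y',(q[:,1].min()*1e3).round(1),(q[:,1].max()*1e3).round(1),'enclosing',cv2.minEnclosingCircle(h))
E
python3 capw.py blue
```

```text
Traceback (most recent call last):
  File "capw.py", line 4, in <module>
    s=read_state(); g=grab('wrist'); print(s['tcp_pos'].round(4),s['grip_width'].round(4),s['contact_force'].round(1))
                                                                 ^^^^^^^^^^^^^^^^^^^^^
AttributeError: 'float' object has no attribute 'round'
```

```bash
sed -i "s/s\['grip_width'\].round(4)/s['grip_width']/" capw.py; python3 capw.py blue
```

```text
[0.6611 0.2549 0.098 ] 0.043847759483596274 [-0.3 -0.7 -1.6]
top z 0.1807 slope [0.045 0.021] 7040 8919
cooler-frame extent rel. TCP, mm: x -15.7 6.4 y -13.3 15.1 enclosing ((0.6595048904418945, 0.254426509141922), 0.01465726736932993)
```

Emit:
apply_moves:
  rows: [35,3.6,2.4,-10,0,35,0,0,-16,0,35,0,0,-6,0,35,0,0,-3,0,35,0,0,0,0]

```text
time: 25.3
tcp_pos: [0.6646, 0.2579, 0.0615]
orientation: [-0.278, -0.65, 0.65, 0.278]
contact_force: [-0.2, 0.6, -1.1]
grip_width: 0.0441
```

Emit:
apply_moves:
  rows: [35,0,0,-3,0,35,0,0,-2,0,35,0,0,0,0]

```text
time: 25.6
tcp_pos: [0.665, 0.2581, 0.0573]
orientation: [-0.278, -0.65, 0.65, 0.278]
contact_force: [-0.0, 0.6, -0.7]
grip_width: 0.0442
```

Emit:
apply_moves:
  rows: [35,0,0,-4,0,35,0,0,-3,0,35,0,0,0,0]

```text
time: 25.9
tcp_pos: [0.6647, 0.258, 0.0497]
orientation: [-0.278, -0.65, 0.65, 0.278]
contact_force: [0.5, 0.3, -2.0]
grip_width: 0.044
```

Emit:
apply_moves:
  rows: [35,0,0,-3,0,35,0,0,-1.5,0,35,0,0,0,0]

```text
time: 26.2
tcp_pos: [0.6649, 0.2581, 0.0456]
orientation: [-0.278, -0.65, 0.65, 0.278]
contact_force: [-0.8, -0.6, -1.7]
grip_width: 0.044
```

Emit:
apply_moves:
  rows: [35,0,0,-1,0,35,0,0,-1,0,35,0,0,0,0]

```text
time: 26.5
tcp_pos: [0.6653, 0.2583, 0.0452]
orientation: [0.278, 0.65, -0.65, -0.278]
contact_force: [-4.4, -1.4, 7.1]
grip_width: 0.0442
```

Emit:
apply_moves:
  rows: [55,0,0,1,0,62,0,0,0,0,62,0,0,0,0,62,0,0,40,0,62,0,0,40,0]

```text
time: 27.0
tcp_pos: [0.6641, 0.2578, 0.1244]
orientation: [-0.278, -0.649, 0.651, 0.279]
contact_force: [1.0, 0.3, 0.3]
grip_width: 0.0625
```

Emit:
apply_moves:
  rows: [52,-35,-25,0,6,52,-40,-28,0,0,52,-40,-28,0,0,52,-40,-28,0,0,52,-40,-28,0,0]

```text
time: 27.5
tcp_pos: [0.4684, 0.1201, 0.1247]
orientation: [0.244, 0.664, -0.664, -0.244]
contact_force: [0.8, -0.8, 1.1]
grip_width: 0.0521
```

Emit:
apply_moves:
  rows: [52,-36,-28,0,0,52,0,0,0,0,52,0,0,0,0]

```text
time: 27.8
tcp_pos: [0.434, 0.0931, 0.1255]
orientation: [0.244, 0.664, -0.663, -0.244]
contact_force: [0.7, 0.2, 0.2]
grip_width: 0.0519
```

```bash
python3 look.py; python3 capw.py red
```

```text
27.8 [0.434  0.0931 0.1255] 0.051927918142230155 [0.7 0.2 0.2]
blue 169 [359.1 122.8] [0.6628 0.2569 0.1259]
blue 277 [405.9 252.6] [0.4117 0.1666 0.121 ]
[0.4347 0.0937 0.1255] 0.05167861518610553 [ 0.6  0.7 -0. ]
top z 0.0781 slope [0.016 0.024] 1223 1255
cooler-frame extent rel. TCP, mm: x -19.6 2.1 y -9.8 11.2 enclosing ((0.42772024869918823, 0.08832591772079468), 0.010987765155732632)
```

Emit:
apply_moves:
  rows: [52,-6.5,-4.5,-20,0,52,0,0,-40,0,52,0,0,-40,0,52,0,0,-16,0,52,0,0,-3,0]

```text
time: 28.4
tcp_pos: [0.4267, 0.0885, 0.0037]
orientation: [-0.243, -0.662, 0.665, 0.244]
contact_force: [-0.4, -0.0, 0.3]
grip_width: 0.0518
```

Emit:
apply_moves:
  rows: [52,0,0,0,0,25,0,0,0,0,25,0,0,0,0,25,0,0,0,0,25,0,0,0,0]
  grip_force: 40

```text
time: 28.9
tcp_pos: [0.4289, 0.0892, 0.0072]
orientation: [0.244, 0.665, -0.663, -0.243]
contact_force: [-1.6, -0.4, 6.6]
grip_width: 0.0334
```

Emit:
apply_moves:
  rows: [25,0,0,35,0,25,0,0,45,0,25,0,0,40,0,25,17,33,0,-6,25,22,43,0,0]
  grip_force: 45

```text
time: 29.4
tcp_pos: [0.468, 0.1646, 0.1286]
orientation: [0.281, 0.651, -0.647, -0.28]
contact_force: [1.2, -0.6, -0.1]
grip_width: 0.0332
```

Emit:
apply_moves:
  rows: [25,22,43,0,0,25,22,43,0,0,25,22,43,0,0,25,22,43,0,0,25,12,20,0,0]

```text
time: 29.9
tcp_pos: [0.5664, 0.3615, 0.1254]
orientation: [0.277, 0.651, -0.65, -0.277]
contact_force: [-0.8, -0.5, -1.2]
grip_width: 0.0332
```

Emit:
apply_moves:
  rows: [25,0,0,0,0,25,0,0,0,0]

```text
time: 30.1
tcp_pos: [0.5663, 0.3563, 0.1255]
orientation: [-0.278, -0.65, 0.651, 0.278]
contact_force: [0.2, -0.0, -0.3]
grip_width: 0.0332
```

```bash
python3 capw.py red
python3 - <<'E'
from h import *
f=grab('top'); cv2.imwrite('pics/t2.png',cv2.resize(f['img'][90:240,255:455],(800,600),interpolation=cv2.INTER_CUBIC)[:,:,::-1])
E
```

```text
[0.5663 0.3563 0.1255] 0.033227282661503585 [ 0.2 -0.  -0.3]
top z 0.1961 slope [0.039 0.036] 4411 5009
cooler-frame extent rel. TCP, mm: x -12.4 10.0 y -10.4 11.1 enclosing ((0.5653095245361328, 0.3557111918926239), 0.011287172324955463)
```

Emit:
apply_moves:
  rows: [25,2.7,1.4,-15,0,25,0,0,-35,0,25,0,0,-18,0,25,0,0,-5,0,25,0,0,0,0]

```text
time: 30.7
tcp_pos: [0.5688, 0.3572, 0.052]
orientation: [-0.278, -0.649, 0.651, 0.279]
contact_force: [-0.5, 0.3, -1.3]
grip_width: 0.0335
```

Emit:
apply_moves:
  rows: [25,0,0,-3,0,25,0,0,-3,0,25,0,0,0,0]

```text
time: 31.0
tcp_pos: [0.5694, 0.3582, 0.0473]
orientation: [0.278, 0.65, -0.65, -0.278]
contact_force: [-0.8, 0.2, -1.4]
grip_width: 0.0337
```

Emit:
apply_moves:
  rows: [25,0,0,-2,0,25,0,0,-2,0,25,0,0,0,0]

```text
time: 31.3
tcp_pos: [0.5691, 0.358, 0.0426]
orientation: [-0.278, -0.65, 0.65, 0.278]
contact_force: [0.4, 0.7, -0.6]
grip_width: 0.0333
```

Emit:
apply_moves:
  rows: [25,0,0,-3,0,25,0,0,-3,0,25,0,0,0,0]

```text
time: 31.6
tcp_pos: [0.5689, 0.3578, 0.0362]
orientation: [-0.278, -0.65, 0.65, 0.278]
contact_force: [0.3, -1.0, -1.1]
grip_width: 0.0333
```

Emit:
apply_moves:
  rows: [25,0,0,-2,0,25,0,0,-1,0,25,0,0,0,0]

```text
time: 31.9
tcp_pos: [0.5692, 0.358, 0.0337]
orientation: [-0.278, -0.65, 0.65, 0.278]
contact_force: [-0.2, 0.1, -1.0]
grip_width: 0.0335
```

Emit:
apply_moves:
  rows: [25,0,0,-1,0,25,0,0,-0.5,0,25,0,0,0,0]

```text
time: 32.2
tcp_pos: [0.5694, 0.3582, 0.0333]
orientation: [0.278, 0.65, -0.65, -0.278]
contact_force: [-2.1, -1.0, 4.6]
grip_width: 0.0335
```

Emit:
apply_moves:
  rows: [45,0,0,1,0,52,0,0,0,0,52,0,0,0,0,52,0,0,40,0,60,0,0,45,0]

```text
time: 32.7
tcp_pos: [0.5679, 0.3572, 0.1174]
orientation: [-0.277, -0.649, 0.651, 0.279]
contact_force: [0.4, 0.3, 1.6]
grip_width: 0.0599
```

Emit:
apply_moves:
  rows: [85,-25,-30,10,0,85,-33,-40,0,0,85,-33,-40,0,0,85,-33,-40,0,0,85,-28,-36,0,0]

```text
time: 33.2
tcp_pos: [0.4192, 0.1747, 0.1282]
orientation: [0.278, 0.65, -0.65, -0.278]
contact_force: [0.3, -0.7, 0.4]
grip_width: 0.0851
```

Emit:
apply_moves:
  rows: [85,0,0,0,0,85,0,0,0,0]

```text
time: 33.4
tcp_pos: [0.4208, 0.1761, 0.129]
orientation: [0.279, 0.651, -0.649, -0.278]
contact_force: [0.3, 0.9, 0.5]
grip_width: 0.0848
```

```bash
python3 look.py; python3 capw.py blue
```

```text
33.4 [0.4208 0.1761 0.129 ] 0.08484014509094999 [0.3 0.9 0.5]
blue 171 [359.1 122.9] [0.6627 0.257  0.1259]
blue 27 [408.9 259.1] [0.3993 0.1613 0.1223]
red 78 [306.5 172.3] [0.5678 0.3571 0.1024]
[0.4213 0.177  0.129 ] 0.08526147594657392 [ 0.3  1.3 -0.7]
top z 0.1224 slope [0.01  0.008] 5140 5404
cooler-frame extent rel. TCP, mm: x -32.6 4.3 y -19.2 16.3 enclosing ((0.41227999329566956, 0.16608956456184387), 0.018723951652646065)
```

Emit:
apply_moves:
  rows: [85,-9,-10.5,0,0,85,0,0,-35,0,85,0,0,-35,0,85,0,0,-20,0,85,0,0,-6,0]

```text
time: 34.0
tcp_pos: [0.4102, 0.1649, 0.0302]
orientation: [-0.277, -0.649, 0.652, 0.279]
contact_force: [-0.3, -0.0, 0.2]
grip_width: 0.0852
```

Emit:
apply_moves:
  rows: [85,0,0,0,0,48,0,0,0,0,48,0,0,0,0,48,0,0,0,0,48,0,0,0,0]
  grip_force: 50

```text
time: 34.5
tcp_pos: [0.413, 0.1666, 0.034]
orientation: [0.279, 0.651, -0.649, -0.278]
contact_force: [-0.7, 0.0, 7.0]
grip_width: 0.0557
```

Emit:
apply_moves:
  rows: [48,0,0,37,0,48,0,0,40,0,48,24,14.5,0,0,48,32,19,0,0,48,32,19,0,0]

```text
time: 35.0
tcp_pos: [0.5013, 0.2195, 0.111]
orientation: [0.278, 0.651, -0.649, -0.278]
contact_force: [0.2, -0.5, -0.6]
grip_width: 0.0557
```

Emit:
apply_moves:
  rows: [48,32,19,0,0,48,32,19,0,0,48,0,0,0,0,48,0,0,0,0]

```text
time: 35.4
tcp_pos: [0.564, 0.2564, 0.1094]
orientation: [-0.278, -0.65, 0.65, 0.278]
contact_force: [0.8, -0.5, -1.2]
grip_width: 0.0555
```

```bash
python3 capw.py blue
```

```text
[0.564  0.2564 0.1094] 0.05548880807954535 [ 0.8 -0.5 -1.2]
top z 0.1974 slope [0.044 0.04 ] 8998 12236
cooler-frame extent rel. TCP, mm: x -19.3 1.0 y -18.4 18.1 enclosing ((0.5631412863731384, 0.25538432598114014), 0.018376585096120834)
```

Emit:
apply_moves:
  rows: [48,1,2,-10,0,48,0,0,-12,0,48,0,0,-6,0,48,0,0,-3,0,48,0,0,0,0]

```text
time: 35.95
tcp_pos: [0.5643, 0.2581, 0.0778]
orientation: [-0.278, -0.65, 0.65, 0.278]
contact_force: [-0.5, 0.1, -0.4]
grip_width: 0.0554
```

Emit:
apply_moves:
  rows: [48,0,0,-3,0,48,0,0,-2,0,48,0,0,0,0]

```text
time: 36.25
tcp_pos: [0.5647, 0.2584, 0.0732]
orientation: [-0.278, -0.65, 0.65, 0.278]
contact_force: [0.3, -1.0, -1.1]
grip_width: 0.0556
```

Emit:
apply_moves:
  rows: [48,0,0,-2,0,48,0,0,-2,0,48,0,0,0,0]

```text
time: 36.55
tcp_pos: [0.5646, 0.2583, 0.0691]
orientation: [-0.278, -0.65, 0.65, 0.278]
contact_force: [-0.1, -0.6, -1.1]
grip_width: 0.0556
```

Emit:
apply_moves:
  rows: [48,0,0,-3,0,48,0,0,-3,0,48,0,0,0,0]

```text
time: 36.85
tcp_pos: [0.5645, 0.2582, 0.0628]
orientation: [-0.278, -0.65, 0.65, 0.278]
contact_force: [0.5, 0.1, -1.4]
grip_width: 0.055
```

Emit:
apply_moves:
  rows: [48,0,0,-1.5,0,48,0,0,-1,0,48,0,0,0,0]

```text
time: 37.15
tcp_pos: [0.5647, 0.2583, 0.0608]
orientation: [-0.278, -0.65, 0.65, 0.278]
contact_force: [-1.0, -0.3, -1.9]
grip_width: 0.0558
```

Emit:
apply_moves:
  rows: [48,0,0,-1,0,48,0,0,0,0]

```text
time: 37.35
tcp_pos: [0.565, 0.2585, 0.0601]
orientation: [0.278, 0.65, -0.65, -0.278]
contact_force: [0.2, 0.3, 1.1]
grip_width: 0.0557
```

Emit:
apply_moves:
  rows: [65,0,0,0,0,78,0,0,0,0,78,0,0,0,0,78,0,0,35,0,78,0,0,40,0]

```text
time: 37.85
tcp_pos: [0.5636, 0.2577, 0.1342]
orientation: [-0.278, -0.649, 0.651, 0.279]
contact_force: [0.2, 0.6, 0.5]
grip_width: 0.0783
```

Emit:
apply_moves:
  rows: [78,0,0,40,0,78,-30,30,20,0,78,-30,30,0,0,78,-30,30,0,0,78,-30,30,0,0]

```text
time: 38.35
tcp_pos: [0.4436, 0.3794, 0.1953]
orientation: [0.278, 0.65, -0.65, -0.278]
contact_force: [0.9, -0.2, -0.1]
grip_width: 0.0779
```

Emit:
apply_moves:
  rows: [78,-20,30,0,0,78,0,0,0,0,78,0,0,0,0]

```text
time: 38.65
tcp_pos: [0.4242, 0.4089, 0.1948]
orientation: [-0.278, -0.65, 0.65, 0.277]
contact_force: [0.6, -1.6, 0.7]
grip_width: 0.0779
```

```bash
python3 look.py
python3 - <<'E'
from h import *
f=load('top'); cv2.imwrite('pics/t3.png',cv2.resize(f['img'][90:310,260:480],(600,600),interpolation=cv2.INTER_CUBIC)[:,:,::-1])
f=grab('scene'); cv2.imwrite('pics/s9.png',cv2.resize(f['img'][210:370,230:470],(800,533),interpolation=cv2.INTER_CUBIC)[:,:,::-1])
P=profile(f,np.array([.377,.304]),.03); print('dish top z',np.percentile(P[:,2],[50,90,97]).round(4))
E
```

```text
38.65 [0.4242 0.4089 0.1948] 0.07791780334926163 [ 0.6 -1.6  0.7]
blue 170 [359.1 122.9] [0.6626 0.2569 0.1261]
blue 287 [358.9 169.7] [0.5631 0.2586 0.1468]
dish top z [0.0457 0.0469 0.0474]
```

View pics/t3.png

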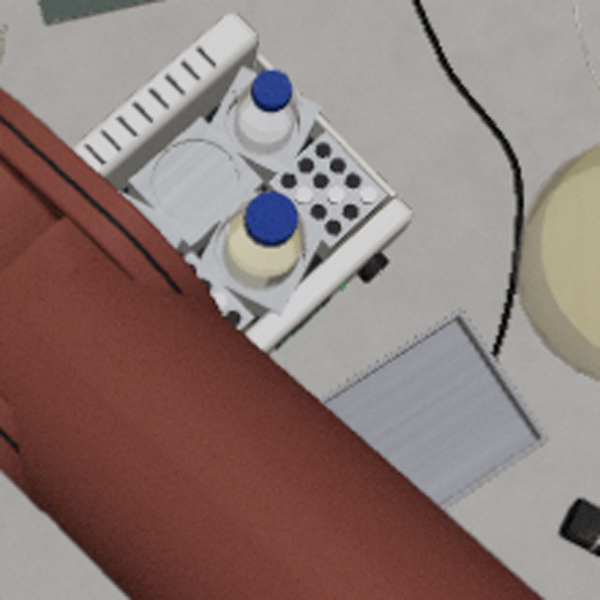

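View pics/s9.png

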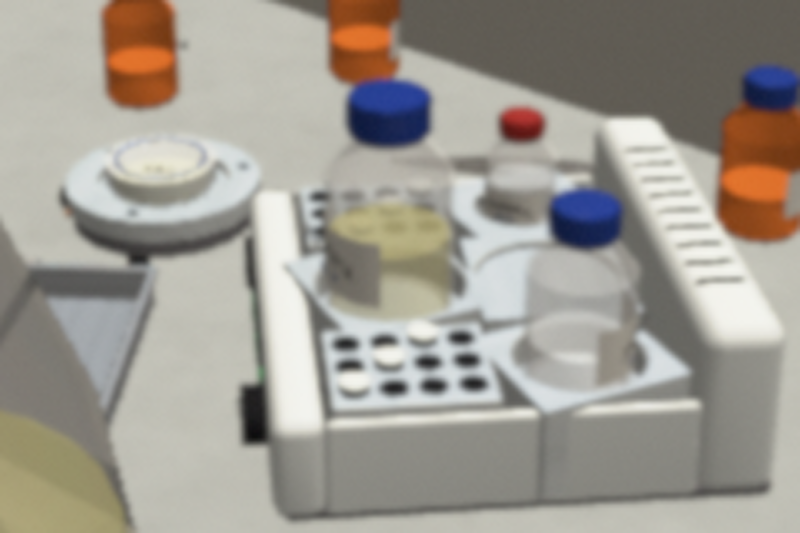

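All three bottles stand upright in their wells. In the scene crop the L cap is at (390,110), M at (586,217) and S at (522,122). The dish lies flat on the warmer at (160,165), and the gripper is clear of everything. Handing in.

```bash
python3 -c "
from plant import *
print(sign_off())"
```

```text
the job is handed in; nothing more can be done
None
```

I moved the three bottles into the steel tray and set the dish in the warmer's recess. Then I put each bottle back into its own cooler block and handed the job in at about 39 s, well inside the 125 s limit.

**Last checks, all good:**

| Item | Measured cap or lid top (m) | Expected if seated (m) | Position |
|---|---|---|---|
| Large bottle | 0.147 | 0.147 | within about 2 mm of its well centre |
| Medium bottle | 0.126 | 0.127 | about 3 mm between my different estimates of its well centre |
| Small bottle | 0.102 | 0.103 | about 1–2 mm from its well centre (not re-measured at the very end) |
| Dish | about 0.046 | 0.045 | about 2 mm from the warmer's centre, lying flat |

- The final scene picture shows all three bottles upright, the dish flat on the warmer, and the gripper open and clear of everything.
- In the last top view the arm hid the small bottle. I last measured it about 5 s earlier, before fetching the large bottle, and the scene picture shows it seated.

**What disagreed:**
- **Fingertip height:** the real fingertips sit about 30 mm higher than the reported tool point suggests. The first grips on the large and medium bottles were therefore on the shoulder. The large one still held and was carried upright. I released the medium one and gripped it again lower down.
- **Small bottle in the tray:** the arm and the flask hid it when the dish was lifted. It was confirmed standing in the tray just afterwards, before the dish was set down.

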